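# Put the hook strip away in the hall drawer

## Robot

A 6-joint arm with a two-finger parallel gripper is mounted at the origin on the work surface. World frame = base frame: x ahead of the robot, y to its left, z up, the work surface at z = 0. Lengths are in m, angles in degrees, forces in N, time in s.
With the tool pointing down it reaches from about 0.25 to 0.775 m from the base axis. Payload 4 kg.
Tool frame: the origin (TCP) lies at the very end of the fingers, on their centre line; the grasp point (between the pads) lies 19 mm behind it; z points along the fingers, y is the line along which they close (so a half turn about z gives the same grasp; the last joint's range is limited). The gripper opens to 85 mm and grips with 20 to 120 N. Pads are 22 mm wide; open, the fingers measure 114 mm over their backs; the gripper's body (76 mm by 85 mm) begins 54 mm behind the grasp point. The pads swing forward as they close: fully open they stand 13 mm farther back than shut.
Start: joints at [-72.829, 4.996, 78.535, -0, 96.463, -5.907], TCP at [0.216, -0.506, 0.231] pointing down, gripper open.
Joint ranges: [-177.83, 177.83], [-43.37, 116.18], [15.69, 146.23], [-61.86, 241.86], [9.47, 152.12], [-147.06, 147.06]. Speed limits (degrees/s): [159.86, 159.86, 180, 180, 180, 180].

## Interface

Orientations are given as a 3x3 rotation matrix whose columns are the frame's x, y, z axes.
In Python, from rig import bot, optics, ticket gives the robot as it stands. The module is installed in compiled form; this text tells all that it offers.
- The arm moves only by the tool arm_command, never from a script. Its argument "moves" is a list of rows, each a list of 7 numbers: the shift along the tool's x, y, z in mm, then the turn, a rotation vector about the tool's x, y, z in degrees, then the closure, from -1 (fully open) to 1 (shut). In form: [[dx, dy, dz, ax, ay, az, claw], ...]. A call has 1 to 5 rows; each row shifts and turns the commanded pose from where the row before left it, along the tool's axes as they then stand; what a row does not reach is not made up. A row lasts 1/12 s, in which the tool goes at most 41.7 mm and 7.16 degrees, less where a joint would pass 70% of its speed; a pose out of reach is approached as far as the arm can. A call with a gripper value outside its range is refused whole. The fingers move at their own pace and stop on an object; the grip force is fixed at half the most. Time passes only in rows, so rows that do not move let the fingers close. It gives the time, the measured TCP pose, the force, the opening and the grip force at its end, in the units of the state.
- bot.sense(): the state, without advancing time (a new reading comes with each control period).
- optics.grab_frame(name): name is "side" or "top"; returns the picture (384x512x3 uint8, blue, green, red); there is no depth.
- optics.camera_params(name): a dict with "fx", "fy", "cx", "cy" (pixels), "extrinsics" (4x4, takes a point from camera to world coordinates). Camera axes: x right, y up, looking along -z (the intrinsics and any distortion apply to the point x, -y, -z); pixel columns grow to the right and rows downward; lengths in m; the calibration is good to about 2 mm. A picture is of the moment at which its call begins. camera_params takes no time and is no camera call.
- ticket.close_job(): hands the job in; it is judged then, once.
The state is a dict: "t": time; "q": joint angles; "qvel": joint speeds; "joint_efforts": joint torques, N m; "tool_pos": TCP position; "orientation": TCP orientation; "force": force on the tool from outside, world axes, zero at the start; "moment": the same for the moment, N m; "finger_gap": finger opening in m; "finger_force": force on a finger pad.
Only numpy, scipy, OpenCV 4.12 (cv2) and the standard library are available. Lean on these libraries where they do the work, as an engineer would, in place of code of your own. Each camera call takes 0.05 s, during which the arm holds its last target. There are 200 camera calls.

## Task

Put the white wall-hook strip away in the open drawer of the little wooden drawer unit, lying flat with its hooks up, let go of it, then gently push the drawer fully shut, without slamming it. Leave everything else on the table where it is.

Things in the scene. Friction and masses are not known exactly. Their poses are not given: they have to be found in the camera images.
- strip: White plastic wall-hook strip, lying flat with its four hooks up: base bar 150 long (own x) x 36 wide (own y) x 12 high, total height with the hooks 33; the hooks stay within the width of the bar (|y| under 16). Origin at the centre of its underside, z up out of the hooked face. 60 to 130 g.
- cab_drawer0 (a joint): How far the drawer is pulled out, m: 0 fully shut, at most 0.18. It slides out of a low wooden unit, fixed to the table, 260 deep x 230 wide x 95 high, whose front faces roughly to the robot; opens along the unit's own -x. It starts open 0.14 to 0.175 and slides with slight friction (about 1 N).
- drawer_floor (a point): Middle of the front edge of the drawer's inner floor, 22 above the table; moves with the drawer; x to its back, z up. The floor spans x = 0 to 215 and y = +-94; walls 6 thick, rising 51 above it; front panel rising 60, its outer face at x = -21. The unit's top covers all beyond x = the opening + 4.
- cab_drawer0_handle (a point): Middle of the drawer's aluminium bar handle, 57 above the table, 35 in front of the drawer's front panel; the bar runs along the unit's y, 115 long, about 10 thick. Moves with the drawer.
- doorstop: Black silicone wedge doorstop, 120 long x 45 wide x 30 high. Origin at the centre of its underside. A bystander; it may lie on the left or on the right; the strip is on the other side.
- tray: Copper-toned aluminium key tray, 120 (own x) x 150 (own y) x 22 high, walls 4, holding three keys. Origin at the centre of its underside. A bystander.
- key0: Brass door key lying flat in the key tray, 62 long, bow 26 across, 3 thick. Origin under its middle. A bystander.
- key1: Steel door key lying flat in the key tray, 62 long, bow 26 across, 3 thick. Origin under its middle. A bystander.
- key2: Steel door key lying flat in the key tray, 62 long, bow 26 across, 3 thick. Origin under its middle. A bystander.
- shaker: Glass salt-shaker bottle with a steel cap, 52 diameter, 100 high, standing. Origin at the centre of its underside. A bystander.
- clip: Steel spring clip lying flat, 80 long x 36 wide, 27 high. Origin at the centre of its underside. A bystander.
Things that resemble listed ones, but are neither listed nor needed, are in the scene too. What is meant by the strip is not orange or turquoise, and is the larger of those in its own colour.

How it is judged:
By the outcome, as a careful person would: the job done as asked, in the order asked, and still so for the second after the job is handed in, with the robot touching nothing.
It also fails if it takes over 59 s, if anything falls off the work surface, if the arm or the gripper's body presses on something with over 40 N, if the wrist force passes 120 N, or if a joint passes its speed limit or range.

## Working session

There is one attempt and no reset: what is moved stays moved. The work goes in short steps, Python scripts to look and compute and a tool call to move; the robot and the scene stay as the last step left them, time stands still between calls to the robot, and variables do not carry over. Pictures are saved under pics/ and viewed, at most 10 in all, crops included, and the job is handed in when it is done.

Besides the shell and the picture viewer there is one more tool, called after "Request:" as a command line: name --pt "numbers of a row" for each row, then --argument value for the rest. arm_command: Moves the arm, as the interface text tells. Its arguments: {"type":"object","properties":{"moves":{"type":"array","items":{"type":"array","items":{"type":"number"}}}},"required":["moves"]}

```bash
mkdir -p pics; python3 - <<'E'
from rig import bot,optics
import cv2
for n in("top","side"):
    cv2.imwrite(f"pics/{n}0.png",optics.grab_frame(n)); p=optics.camera_params(n); print(n,p)
s=bot.sense();print(s["t"],s["tool_pos"],s["orientation"],s["finger_gap"])
E
```

```text
top {'fx': 449.47566436716994, 'fy': 449.47566436716994, 'cx': 254.56896983552653, 'cy': 193.35815938693605, 'extrinsics': array([[-0.01134147,  0.9825796 , -0.18549583,  0.30974658],
       [-0.99992736, -0.01038739,  0.00611446,  0.01804206],
       [ 0.00408112,  0.1855517 ,  0.98262603,  1.24335663],
       [ 0.        ,  0.        ,  0.        ,  1.        ]])}
side {'fx': 482.13659422141586, 'fy': 482.13659422141586, 'cx': 266.2305130913115, 'cy': 188.4802377988625, 'extrinsics': array([[-0.81495618,  0.41259978, -0.40694944, -0.03367818],
       [-0.57950264, -0.58602624,  0.5663479 ,  0.79540215],
       [-0.00480803,  0.69737699,  0.71668836,  1.02655337],
       [ 0.        ,  0.        ,  0.        ,  1.        ]])}
0.1 [ 0.2154609  -0.50553247  0.23021471] [[ 9.19949810e-01  3.92035612e-01 -6.52795790e-04]
 [ 3.92036109e-01 -9.19947616e-01  2.01837022e-03]
 [ 1.90735075e-04 -2.11271882e-03 -9.99997750e-01]] 0.08543465735235617
```

View pics/top0.png

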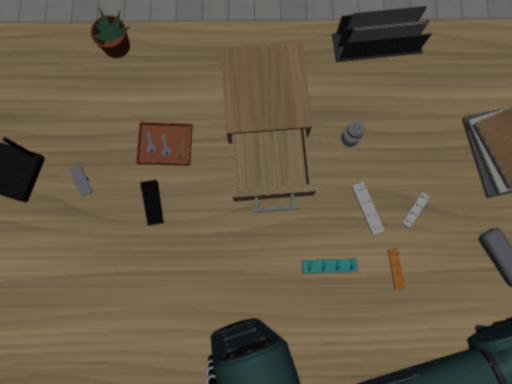

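View pics/side0.png

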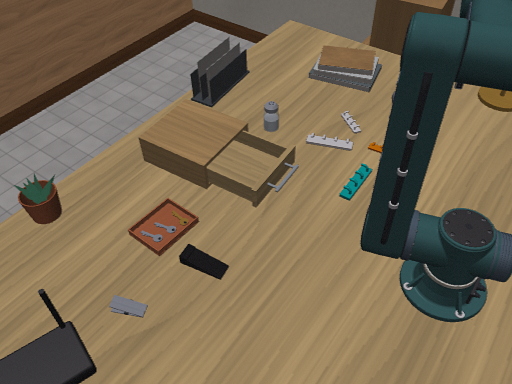

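The top view shows the target strip at about (368,208) and a smaller white decoy at (416,210). The open drawer is around (272,162), with its handle at about (275,206). The shaker is at (352,133).

```bash
cat > h.py <<'E'
from rig import bot,optics
import cv2,numpy as np
def ray(n,uv,z):
    p=optics.camera_params(n);E=p["extrinsics"]
    uv=np.atleast_2d(np.array(uv,float)); d=np.c_[(uv[:,0]-p["cx"])/p["fx"],-(uv[:,1]-p["cy"])/p["fy"],-np.ones(len(uv))]@E[:3,:3].T
    o=E[:3,3]; return o+d*((z-o[2])/d[:,2])[:,None]
def rect(P):
    (c,s,a)=cv2.minAreaRect((P[:,:2]*1000).astype(np.float32)); b=cv2.boxPoints((c,s,a))
    e=b[1]-b[0] if np.linalg.norm(b[1]-b[0])>np.linalg.norm(b[2]-b[1]) else b[2]-b[1]
    return np.round(c,1),np.round(sorted(s),1),round(float(np.degrees(np.arctan2(e[1],e[0])))%180,1)
def blobs(im,m,amin=60):
    n,l,st,c=cv2.connectedComponentsWithStats(m.astype(np.uint8))
    return [(st[i],c[i],np.argwhere(l==i)[:,::-1]) for i in range(1,n) if st[i][4]>=amin]
E
python3 - <<'E'
from h import *
im=cv2.imread("pics/top0.png");hsv=cv2.cvtColor(im,cv2.COLOR_BGR2HSV)
m=(hsv[...,1]<40)&(hsv[...,2]>125);m[:150]=0;m[250:]=0
for st,c,p in blobs(im,m,40):print(st,c.round(1),*rect(ray("top",p,.012)))
im2=cv2.imread("pics/side0.png");h2=cv2.cvtColor(im2,cv2.COLOR_BGR2HSV)
m=(h2[...,1]<40)&(h2[...,2]>125);m[:100]=0;m[200:]=0;m[:,:255]=0;m[:,365:]=0
for st,c,p in blobs(im2,m,40):print("side",st,c.round(1),*rect(ray("side",p,.012)))
a=cv2.resize(im[120:245,215:390],None,fx=4.5,fy=4.5,interpolation=cv2.INTER_CUBIC);a=cv2.convertScaleAbs(a,alpha=1.4)
cv2.imwrite("pics/crop.png",a)
E
```

```text
[493 170  12  21  58] [498.7 181.3] [ 573.6 -673.3] [11.7 60.5] 23.6
[353 182  31  52 579] [368.3 207.7] [ 499.3 -304.5] [ 32.9 148.6] 20.2
[403 197  24  30 238] [414.9 211.1] [ 487.8 -433.3] [24.1 91.9] 144.0
side [265 101  11   9  55] [269.2 105.5] [ 771.4 -347.1] [33.3 45.7] 105.1
side [341 111  20  21 139] [350.5 121.4] [ 493.5 -433.1] [ 31.7 112.7] 144.6
side [264 113  13   9  86] [270.2 116.9] [ 730.2 -292.8] [41.3 44.8] 125.0
side [306 133  47  16 337] [329.5 141. ] [ 501.1 -303. ] [ 45.  147.9] 20.2
side [268 163  31  28 110] [284.7 176.5] [536.3 -80.6] [ 38.7 128. ] 93.5
```

View pics/crop.png

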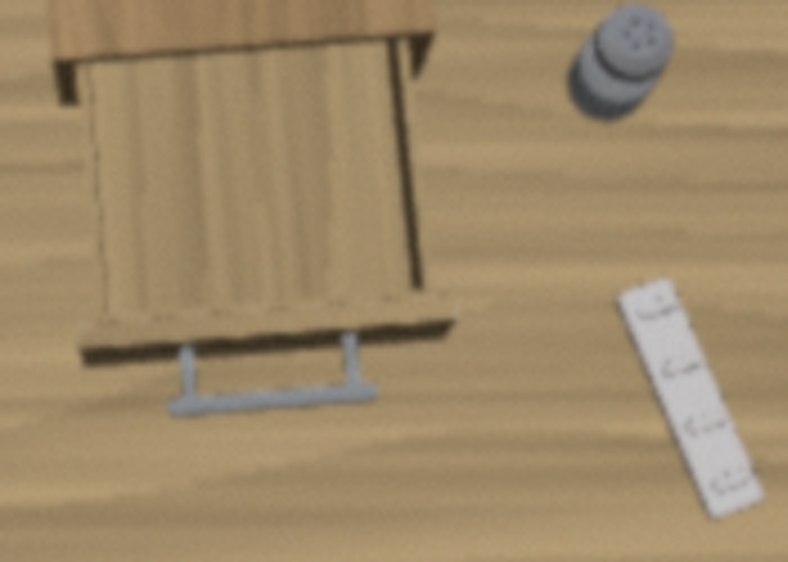

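The crop shows the drawer's handle bar ends at full-frame (252.8,210.2) and (298.8,206.9). The unit's front top corners are at (226.8,133.3) and (311.9,127.8), and the strip is clear of the drawer.

```bash
python3 - <<'E'
from h import *
f=lambda c:np.array(c)/4.5+[215,120]-.4
def seg(nm,a,b,z):
    P=ray("top",[f(a),f(b)],z)[:,:2]*1000;d=P[0]-P[1];print(nm,P.round(1).tolist(),"mid",P.mean(0).round(1),"len",np.linalg.norm(d).round(1),"x-axis ang",np.degrees(np.arctan2(-d[0],d[1])).round(2))
seg("handle",(170,407),(377,391),.057)
seg("unitfront",(53,61),(436,34),.095)
seg("panel outer top",(80,349),(455,322),.082)
seg("panel inner top",(100,322),(420,291),.082)
b,=[ray("side",[[284.7,176.5]],.057)[0]*1000];print(b)
E
```

```text
handle [[488.5, 17.0], [496.8, -106.0]] mid [492.6 -44.5] len 123.3 x-axis ang 3.85
unitfront [[690.7, 84.2], [705.2, -143.5]] mid [697.9 -29.6] len 228.1 x-axis ang 3.64
panel outer top [[519.5, 69.2], [533.2, -150.3]] mid [526.3 -40.5] len 219.9 x-axis ang 3.58
panel inner top [[535.4, 57.4], [551.9, -130.4]] mid [543.6 -36.5] len 188.6 x-axis ang 5.04
[501.28595758 -40.49429697  57.        ]
```

Request:
arm_command --pt "34 -7.4 10 0 0 0 -1" --pt "34 -7.4 10 0 0 0 -1" --pt "34 -7.4 10 0 0 0 -1" --pt "34 -7.4 10 0 0 0 -1" --pt "34 -7.4 10 0 0 0 -1"

```text
t: 0.52
tool_pos: [0.3583, -0.404, 0.1803]
orientation: [[0.92, 0.392, -0.0], [0.392, -0.92, 0.001], [-0.0, -0.001, -1.0]]
force: [-0.2, -0.1, -0.1]
finger_gap: 0.0858
finger_force: 0.0
```

Request:
arm_command --pt "34 -7.4 10 0 0 0 -1" --pt "34 -7.4 10 0 0 0 -1" --pt "34 -7.4 10 0 0 0 -1" --pt "34 -7.4 10 0 0 0 -1" --pt "34 -7.4 10 0 0 2.9 -1"

```text
t: 0.93
tool_pos: [0.5003, -0.3032, 0.1302]
orientation: [[0.939, 0.344, -0.001], [0.344, -0.939, 0.0], [-0.001, -0.001, -1.0]]
force: [0.2, -0.7, 0.1]
finger_gap: 0.0856
finger_force: 0.0
```

Request:
arm_command --pt "0 0 0 0 0 0 -1" --pt "0 0 0 0 0 0 -1"

```text
t: 1.1
tool_pos: [0.4998, -0.3028, 0.1294]
orientation: [[0.937, 0.348, -0.003], [0.348, -0.937, 0.002], [-0.002, -0.003, -1.0]]
force: [-1.3, -0.7, -0.3]
finger_gap: 0.0851
finger_force: 0.0
```

Request:
arm_command --pt "0 1 30 0 0 0 -1" --pt "0 0 30 0 0 0 -1" --pt "0 0 30 0 0 0 -1" --pt "0 0 20 0 0 0 -1" --pt "0 0 10 0 0 0 -1"

```text
t: 1.52
tool_pos: [0.4967, -0.3052, 0.0078]
orientation: [[0.939, 0.344, -0.005], [0.344, -0.939, 0.003], [-0.004, -0.005, -1.0]]
force: [-0.9, 0.5, -0.3]
finger_gap: 0.0853
finger_force: 0.0
```

Request:
arm_command --pt "0 0 5 0 0 0 -1" --pt "0 0 2 0 0 0 -1" --pt "0 0 0 0 0 0 0.2" --pt "0 0 0 0 0 0 1" --pt "0 0 0 0 0 0 1"

```text
t: 1.93
tool_pos: [0.5008, -0.3065, 0.0063]
orientation: [[0.939, 0.345, 0.003], [0.345, -0.939, -0.002], [0.002, 0.003, -1.0]]
force: [-0.1, -0.8, 0.1]
finger_gap: 0.052
finger_force: 0.0
```

Request:
arm_command --pt "0 0 0 0 0 0 1" --pt "0 0 0 0 0 0 1" --pt "0 0 0 0 0 0 1" --pt "0 0 0 0 0 0 1" --pt "0 0 0 0 0 0 1"

```text
t: 2.35
tool_pos: [0.5008, -0.3063, 0.0061]
orientation: [[0.939, 0.345, 0.003], [0.345, -0.939, -0.002], [0.002, 0.003, -1.0]]
force: [-0.4, 0.6, 5.8]
finger_gap: 0.0337
finger_force: 60.3
```

Request:
arm_command --pt "0 0 -3 0 0 0 1" --pt "0 0 -10 0 0 0 1" --pt "0 0 -20 0 0 0 1" --pt "0 0 -30 0 0 0 1" --pt "0 0 -30 0 0 0 1"

```text
t: 2.77
tool_pos: [0.4986, -0.3047, 0.0971]
orientation: [[0.939, 0.345, -0.003], [0.345, -0.939, 0.002], [-0.002, -0.003, -1.0]]
force: [1.6, -0.2, -0.1]
finger_gap: 0.0337
finger_force: 59.8
```

Request:
arm_command --pt "0 0 -30 0 0 0 1" --pt "0 0 -30 0 0 0 1" --pt "0 0 -20 0 0 0 1" --pt "0 0 0 0 0 0 1" --pt "0 0 0 0 0 0 1"

```text
t: 3.18
tool_pos: [0.5002, -0.3059, 0.1791]
orientation: [[0.939, 0.345, 0.003], [0.345, -0.939, -0.002], [0.002, 0.003, -1.0]]
force: [-0.4, 1.1, -1.6]
finger_gap: 0.0337
finger_force: 59.8
```

```bash
python3 - <<'E'
from h import *
s=bot.sense();print(s["tool_pos"],s["finger_gap"],s["finger_force"],s["force"])
a=optics.grab_frame("side");b=optics.grab_frame("top")
r=lambda x:cv2.convertScaleAbs(cv2.resize(x,(400,400),interpolation=cv2.INTER_CUBIC),alpha=1.3)
cv2.imwrite("pics/lift.png",np.hstack([r(a[40:190,250:400]),r(b[110:260,300:450])]))
E
```

```text
[ 0.50023841 -0.30592036  0.17911755] 0.033734596493181106 59.82434928417206 [-0.42829114  1.0547968  -1.63668274]
```

View pics/lift.png

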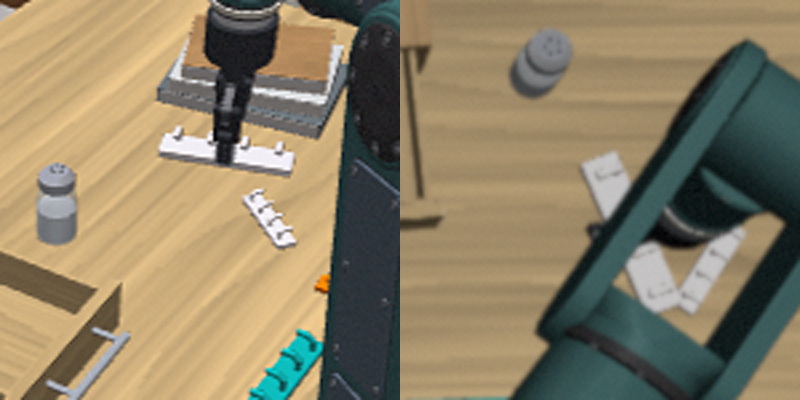

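The strip is held level at its middle, with the smaller white strip still on the table. Next I carry it over the drawer and turn it.

Request:
arm_command --pt "20.3 -21.4 0 0 0 0 1" --pt "20.3 -21.4 0 0 0 0 1" --pt "20.3 -21.4 0 0 0 0 1" --pt "20.3 -21.4 0 0 0 0 1" --pt "20.3 -21.4 0 0 0 0 1"

```text
t: 3.7
tool_pos: [0.5572, -0.1685, 0.1744]
orientation: [[0.939, 0.345, -0.005], [0.345, -0.939, 0.002], [-0.004, -0.003, -1.0]]
force: [-1.3, -0.0, -0.8]
finger_gap: 0.0338
finger_force: 59.8
```

Request:
arm_command --pt "20.3 -21.4 0 0 0 0 1" --pt "20.3 -21.4 0 0 0 0 1" --pt "20.3 -21.4 0 0 0 0 1" --pt "20.3 -21.4 0 0 0 0 1" --pt "20.3 -21.4 0 0 0 0 1"

```text
t: 4.12
tool_pos: [0.6155, -0.0331, 0.1743]
orientation: [[0.939, 0.345, -0.005], [0.345, -0.939, 0.001], [-0.005, -0.002, -1.0]]
force: [-0.5, 0.1, -1.0]
finger_gap: 0.0338
finger_force: 59.8
```

Request:
arm_command --pt "0 0 0 0 0 -6 1" --pt "0 0 0 0 0 -6 1" --pt "0 0 0 0 0 -6 1" --pt "0 0 0 0 0 -6 1" --pt "0 0 0 0 0 -6 1"

```text
t: 4.53
tool_pos: [0.6151, -0.0343, 0.1741]
orientation: [[0.636, 0.772, -0.006], [0.772, -0.636, 0.001], [-0.003, -0.005, -1.0]]
force: [-0.4, -0.7, -1.1]
finger_gap: 0.034
finger_force: 59.9
```

Request:
arm_command --pt "0 0 0 0 0 -6 1" --pt "0 0 0 0 0 -6 1" --pt "0 0 0 0 0 -6 1" --pt "0 0 0 0 0 -6 1" --pt "0 0 0 0 0 -6 1"

```text
t: 4.95
tool_pos: [0.6151, -0.0345, 0.1741]
orientation: [[0.166, 0.986, -0.005], [0.986, -0.166, 0.001], [-0.0, -0.006, -1.0]]
force: [-0.6, 0.4, -0.5]
finger_gap: 0.0337
finger_force: 59.9
```

Request:
arm_command --pt "0 0 0 0 0 -6 1" --pt "0 0 0 0 0 -6 1" --pt "0 0 0 0 0 -1.4 1" --pt "0 0 0 0 0 0 1" --pt "0 0 0 0 0 0 1"

```text
t: 5.37
tool_pos: [0.6158, -0.0346, 0.1757]
orientation: [[-0.06, 0.998, -0.003], [0.998, 0.06, 0.0], [0.0, -0.003, -1.0]]
force: [-1.1, -0.0, -0.7]
finger_gap: 0.0339
finger_force: 59.9
```

Request:
arm_command --pt "0 0 0 0 0 0 1" --pt "0 0 0 0 0 0 1"

```text
t: 5.53
tool_pos: [0.6163, -0.0347, 0.1769]
orientation: [[-0.061, 0.998, -0.001], [0.998, 0.061, 0.0], [0.0, -0.001, -1.0]]
force: [0.3, 0.6, -0.2]
finger_gap: 0.0338
finger_force: 59.9
```

Request:
arm_command --pt "0 0 20 0 0 0 1" --pt "0 0 25 0 0 0 1" --pt "0 0 25 0 0 0 1" --pt "0 0 25 0 0 0 1" --pt "0 0 20 0 0 0 1"

```text
t: 5.95
tool_pos: [0.6156, -0.0346, 0.0602]
orientation: [[-0.062, 0.998, -0.002], [0.998, 0.062, 0.0], [0.0, -0.002, -1.0]]
force: [0.7, -0.3, -1.7]
finger_gap: 0.0336
finger_force: 59.9
```

Request:
arm_command --pt "0 0 15 0 0 0 1" --pt "0 0 8 0 0 0 1" --pt "0 0 3 0 0 0 1" --pt "0 0 0 0 0 0 1" --pt "0 0 0 0 0 0 1"

```text
t: 6.37
tool_pos: [0.6173, -0.0348, 0.0376]
orientation: [[-0.062, 0.998, 0.002], [0.998, 0.062, -0.0], [-0.001, 0.002, -1.0]]
force: [0.7, 0.2, -0.1]
finger_gap: 0.0337
finger_force: 59.9
```

Request:
arm_command --pt "0 0 2 0 0 0 1" --pt "0 0 0 0 0 0 1" --pt "0 0 2 0 0 0 1" --pt "0 0 0 0 0 0 1" --pt "0 0 0 0 0 0 1"

```text
t: 6.78
tool_pos: [0.6164, -0.0347, 0.0324]
orientation: [[-0.062, 0.998, 0.0], [0.998, 0.062, -0.0], [-0.0, 0.0, -1.0]]
force: [-0.3, 0.4, -0.7]
finger_gap: 0.0333
finger_force: 59.9
```

Request:
arm_command --pt "0 0 1.5 0 0 0 1" --pt "0 0 0 0 0 0 1" --pt "0 0 1.5 0 0 0 1" --pt "0 0 0 0 0 0 1" --pt "0 0 0 0 0 0 1"

```text
t: 7.2
tool_pos: [0.6163, -0.0347, 0.0291]
orientation: [[-0.062, 0.998, -0.0], [0.998, 0.062, -0.0], [-0.0, -0.0, -1.0]]
force: [-0.2, 1.2, 0.5]
finger_gap: 0.0337
finger_force: 59.9
```

Request:
arm_command --pt "0 0 1 0 0 0 1" --pt "0 0 0 0 0 0 1" --pt "0 0 0 0 0 0 1"

```text
t: 7.45
tool_pos: [0.6165, -0.0347, 0.0283]
orientation: [[-0.062, 0.998, 0.0], [0.998, 0.062, -0.0], [-0.0, 0.0, -1.0]]
force: [-0.3, -0.1, 0.1]
finger_gap: 0.0338
finger_force: 59.9
```

Request:
arm_command --pt "0 0 0.8 0 0 0 1" --pt "0 0 0 0 0 0 1" --pt "0 0 0 0 0 0 -0.3" --pt "0 0 0 0 0 0 -0.5" --pt "0 0 0 0 0 0 -0.5"

```text
t: 7.87
tool_pos: [0.6164, -0.0347, 0.0273]
orientation: [[-0.062, 0.998, -0.0], [0.998, 0.062, -0.0], [-0.0, -0.0, -1.0]]
force: [-0.7, 0.9, 0.7]
finger_gap: 0.0641
finger_force: 0.0
```

Request:
arm_command --pt "0 0 0 0 0 0 -0.5" --pt "0 0 0 0 0 0 -0.5" --pt "0 0 0 0 0 0 -0.5"

```text
t: 8.12
tool_pos: [0.6164, -0.0347, 0.0274]
orientation: [[-0.062, 0.998, -0.0], [0.998, 0.062, -0.0], [-0.0, -0.0, -1.0]]
force: [-0.7, -0.4, -0.2]
finger_gap: 0.064
finger_force: 0.0
```

Request:
arm_command --pt "0 0 -5 0 0 0 -0.5" --pt "0 0 -20 0 0 0 -0.5" --pt "0 0 -30 0 0 0 -0.5" --pt "0 0 -35 0 0 0 -0.5" --pt "0 0 -30 0 0 0 -0.5"

```text
t: 8.53
tool_pos: [0.6165, -0.0347, 0.1497]
orientation: [[-0.062, 0.998, 0.001], [0.998, 0.062, -0.0], [-0.0, 0.001, -1.0]]
force: [-0.0, 0.3, 0.4]
finger_gap: 0.0643
finger_force: 0.0
```

Request:
arm_command --pt "0 -34 -10 0 0 0 1" --pt "0 -34 -10 0 0 0 1" --pt "0 -34 -10 0 0 0 1" --pt "0 -34 0 0 0 0 1" --pt "0 -34 0 0 0 0 1"

```text
t: 8.95
tool_pos: [0.4458, -0.0454, 0.1789]
orientation: [[-0.063, 0.998, 0.003], [0.998, 0.063, -0.001], [-0.001, 0.003, -1.0]]
force: [0.2, -0.8, 0.9]
finger_gap: 0.0032
finger_force: 0.0
```

Request:
arm_command --pt "0 -20 0 0 0 0 1" --pt "0 0 0 0 0 0 1" --pt "0 0 0 0 0 0 1"

```text
t: 9.2
tool_pos: [0.4265, -0.0466, 0.1784]
orientation: [[-0.062, 0.998, 0.002], [0.998, 0.062, -0.001], [-0.001, 0.002, -1.0]]
force: [1.1, 0.4, 0.2]
finger_gap: -0.0002
finger_force: 0.0
```

```bash
python3 - <<'E'
from h import *
a=optics.grab_frame("side");b=optics.grab_frame("top")
r=lambda x:cv2.convertScaleAbs(cv2.resize(x,(400,400),interpolation=cv2.INTER_CUBIC),alpha=1.3)
cv2.imwrite("pics/placed.png",np.hstack([r(a[90:250,170:330]),r(b[90:230,200:340])]))
E
```

```text
(no output)
```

View pics/placed.png

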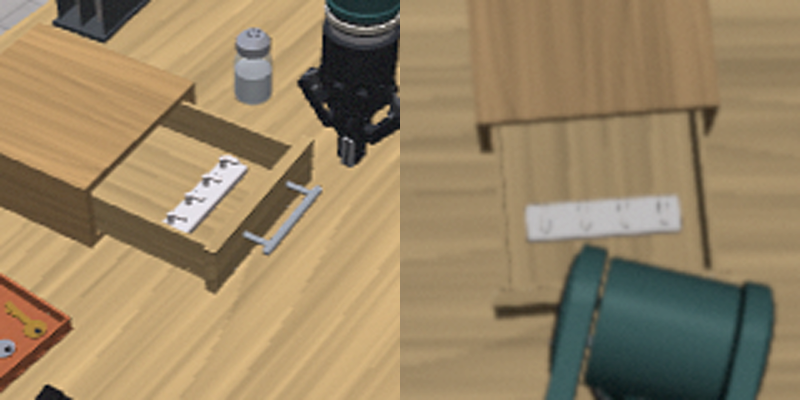

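The strip lies flat in the drawer with its hooks up and its ends clear of the walls. Next I lower the closed fingers in front of the handle.

Request:
arm_command --pt "0 0 30 0 0 0 1" --pt "0 0 35 0 0 0 1" --pt "0 0 35 0 0 0 1" --pt "0 0 25 0 0 0 1" --pt "0 0 11 0 0 0 1"

```text
t: 9.72
tool_pos: [0.4248, -0.0458, 0.0372]
orientation: [[-0.063, 0.998, -0.008], [0.998, 0.063, 0.002], [0.002, -0.008, -1.0]]
force: [-0.7, -0.2, -1.3]
finger_gap: -0.0001
finger_force: 0.0
```

Request:
arm_command --pt "0 8 0 0 0 0 1" --pt "0 8 0 0 0 0 1" --pt "0 6 0 0 0 0 1" --pt "0 4 0 0 0 0 1" --pt "0 3 0 0 0 0 1"

```text
t: 10.13
tool_pos: [0.4582, -0.0451, 0.0435]
orientation: [[-0.063, 0.998, 0.004], [0.998, 0.063, -0.001], [-0.001, 0.004, -1.0]]
force: [-0.0, 0.6, 0.8]
finger_gap: 0.0003
finger_force: 0.0
```

Request:
arm_command --pt "0 3 0 0 0 0 1" --pt "0 3 0 0 0 0 1" --pt "0 3 0 0 0 0 1" --pt "0 3 0 0 0 0 1" --pt "0 3 0 0 0 0 1"

```text
t: 10.55
tool_pos: [0.4709, -0.0438, 0.0416]
orientation: [[-0.062, 0.998, 0.0], [0.998, 0.062, -0.0], [-0.0, 0.0, -1.0]]
force: [-0.0, -0.9, -1.3]
finger_gap: -0.0001
finger_force: 0.0
```

Request:
arm_command --pt "0 3 0 0 0 0 1" --pt "0 3 0 0 0 0 1" --pt "0 3 0 0 0 0 1" --pt "0 3 0 0 0 0 1" --pt "0 3 0 0 0 0 1"

```text
t: 10.97
tool_pos: [0.4858, -0.0428, 0.0414]
orientation: [[-0.062, 0.998, -0.001], [0.998, 0.062, 0.0], [0.0, -0.0, -1.0]]
force: [-1.0, -0.3, -0.7]
finger_gap: -0.0
finger_force: 0.6
```

Request:
arm_command --pt "0 4 0 0 0 0 1" --pt "0 4 0 0 0 0 1" --pt "0 4 0 0 0 0 1" --pt "0 4 0 0 0 0 1" --pt "0 4 0 0 0 0 1"

```text
t: 11.38
tool_pos: [0.506, -0.0414, 0.0414]
orientation: [[-0.062, 0.998, -0.0], [0.998, 0.062, 0.0], [0.0, -0.0, -1.0]]
force: [-0.4, 1.3, 0.8]
finger_gap: -0.0002
finger_force: 0.6
```

Request:
arm_command --pt "0 4 0 0 0 0 1" --pt "0 4 0 0 0 0 1" --pt "0 4 0 0 0 0 1" --pt "0 4 0 0 0 0 1" --pt "0 4 0 0 0 0 1"

```text
t: 11.8
tool_pos: [0.5259, -0.0403, 0.0414]
orientation: [[-0.062, 0.998, -0.0], [0.998, 0.062, 0.0], [0.0, -0.0, -1.0]]
force: [-1.6, 1.1, -0.5]
finger_gap: -0.0002
finger_force: 0.6
```

Request:
arm_command --pt "0 4 0 0 0 0 1" --pt "0 4 0 0 0 0 1" --pt "0 4 0 0 0 0 1" --pt "0 4 0 0 0 0 1" --pt "0 4 0 0 0 0 1"

```text
t: 12.22
tool_pos: [0.546, -0.0391, 0.0415]
orientation: [[-0.062, 0.998, -0.0], [0.998, 0.062, -0.0], [-0.0, -0.0, -1.0]]
force: [-1.0, -0.3, -0.4]
finger_gap: 0.0
finger_force: 0.6
```

Request:
arm_command --pt "0 4 0 0 0 0 1" --pt "0 4 0 0 0 0 1" --pt "0 4 0 0 0 0 1" --pt "0 4 0 0 0 0 1" --pt "0 4 0 0 0 0 1"

```text
t: 12.63
tool_pos: [0.5659, -0.0378, 0.0415]
orientation: [[-0.062, 0.998, -0.0], [0.998, 0.062, -0.0], [-0.0, -0.0, -1.0]]
force: [-1.2, 0.5, -0.5]
finger_gap: 0.0
finger_force: 0.6
```

Request:
arm_command --pt "0 3 0 0 0 0 1" --pt "0 3 0 0 0 0 1" --pt "0 3 0 0 0 0 1" --pt "0 3 0 0 0 0 1" --pt "0 3 0 0 0 0 1"

```text
t: 13.05
tool_pos: [0.5808, -0.037, 0.0415]
orientation: [[-0.062, 0.998, 0.0], [0.998, 0.062, -0.0], [-0.0, 0.0, -1.0]]
force: [-1.2, 0.6, -0.4]
finger_gap: -0.0002
finger_force: 0.6
```

```bash
python3 - <<'E'
from h import *
a=optics.grab_frame("side");b=optics.grab_frame("top")
r=lambda x:cv2.convertScaleAbs(cv2.resize(x,(400,400),interpolation=cv2.INTER_CUBIC),alpha=1.3)
cv2.imwrite("pics/push.png",np.hstack([r(a[90:250,170:330]),r(b[90:230,200:340])]))
E
```

```text
(no output)
```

View pics/push.png

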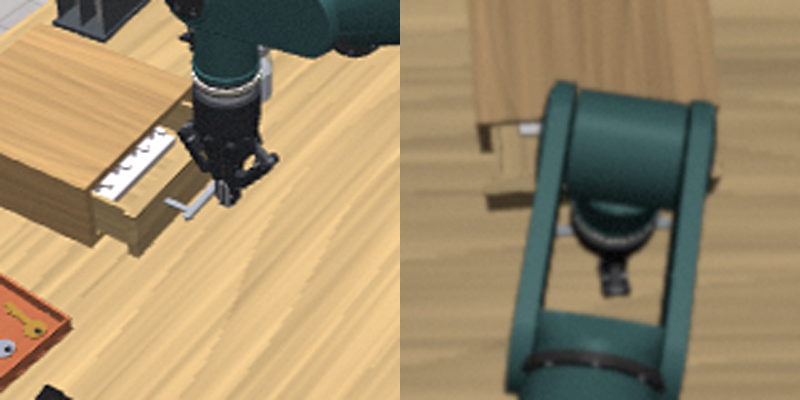

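The drawer is following the push smoothly with about 45 mm left, and the strip has not moved in it.

Request:
arm_command --pt "0 3 0 0 0 0 1" --pt "0 3 0 0 0 0 1" --pt "0 3 0 0 0 0 1" --pt "0 3 0 0 0 0 1" --pt "0 3 0 0 0 0 1"

```text
t: 13.57
tool_pos: [0.5959, -0.0361, 0.0416]
orientation: [[-0.062, 0.998, 0.0], [0.998, 0.062, -0.0], [-0.0, 0.0, -1.0]]
force: [-0.7, -0.4, 2.0]
finger_gap: -0.0004
finger_force: 0.6
```

Request:
arm_command --pt "0 2 0 0 0 0 1" --pt "0 2 0 0 0 0 1" --pt "0 2 0 0 0 0 1" --pt "0 2 0 0 0 0 1" --pt "0 2 0 0 0 0 1"

```text
t: 13.98
tool_pos: [0.6056, -0.0354, 0.0415]
orientation: [[-0.062, 0.998, -0.0], [0.998, 0.062, -0.0], [-0.0, -0.0, -1.0]]
force: [-1.0, 0.2, 1.2]
finger_gap: 0.0003
finger_force: 0.6
```

Request:
arm_command --pt "0 1.5 0 0 0 0 1" --pt "0 1.5 0 0 0 0 1" --pt "0 1.5 0 0 0 0 1" --pt "0 1.5 0 0 0 0 1" --pt "0 1.5 0 0 0 0 1"

```text
t: 14.4
tool_pos: [0.6131, -0.0349, 0.0415]
orientation: [[-0.062, 0.998, -0.0], [0.998, 0.062, -0.0], [-0.0, -0.0, -1.0]]
force: [-1.5, -0.3, 0.5]
finger_gap: 0.0004
finger_force: 0.5
```

Request:
arm_command --pt "0 1 0 0 0 0 1" --pt "0 1 0 0 0 0 1" --pt "0 1 0 0 0 0 1" --pt "0 1 0 0 0 0 1" --pt "0 1 0 0 0 0 1"

```text
t: 14.82
tool_pos: [0.618, -0.0345, 0.0415]
orientation: [[-0.062, 0.998, -0.0], [0.998, 0.062, 0.0], [0.0, -0.0, -1.0]]
force: [-2.4, -0.2, 0.6]
finger_gap: -0.0002
finger_force: 0.5
```

Request:
arm_command --pt "0 1 0 0 0 0 1" --pt "0 1 0 0 0 0 1" --pt "0 1 0 0 0 0 1" --pt "0 0 0 0 0 0 1"

```text
t: 15.15
tool_pos: [0.6212, -0.0344, 0.0415]
orientation: [[-0.062, 0.998, 0.0], [0.998, 0.062, 0.0], [-0.0, 0.0, -1.0]]
force: [-0.5, 0.3, -0.3]
finger_gap: -0.0
finger_force: 0.1
```

Request:
arm_command --pt "0 1 0 0 0 0 1" --pt "0 1 0 0 0 0 1" --pt "0 0 0 0 0 0 1"

```text
t: 15.4
tool_pos: [0.6231, -0.0343, 0.0414]
orientation: [[-0.062, 0.998, 0.0], [0.998, 0.062, 0.0], [-0.0, 0.0, -1.0]]
force: [-1.2, -0.1, 0.9]
finger_gap: -0.0001
finger_force: 0.2
```

Request:
arm_command --pt "0 1 0 0 0 0 1" --pt "0 1 0 0 0 0 1" --pt "0 0 0 0 0 0 1"

```text
t: 15.65
tool_pos: [0.6251, -0.0342, 0.0415]
orientation: [[-0.062, 0.998, 0.0], [0.998, 0.062, -0.0], [-0.0, 0.0, -1.0]]
force: [-0.6, -0.5, -0.3]
finger_gap: 0.0002
finger_force: 0.2
```

Request:
arm_command --pt "0 1 0 0 0 0 1" --pt "0 1 0 0 0 0 1" --pt "0 0 0 0 0 0 1"

```text
t: 15.9
tool_pos: [0.6271, -0.034, 0.0414]
orientation: [[-0.062, 0.998, 0.0], [0.998, 0.062, -0.0], [-0.0, 0.0, -1.0]]
force: [-0.8, -0.1, -0.3]
finger_gap: -0.0001
finger_force: 0.2
```

Request:
arm_command --pt "0 1 0 0 0 0 1" --pt "0 1 0 0 0 0 1" --pt "0 1 0 0 0 0 1" --pt "0 0 0 0 0 0 1"

```text
t: 16.23
tool_pos: [0.6301, -0.0338, 0.0414]
orientation: [[-0.062, 0.998, 0.0], [0.998, 0.062, -0.0], [-0.0, 0.0, -1.0]]
force: [-0.9, 0.8, 0.9]
finger_gap: -0.0001
finger_force: 0.2
```

Request:
arm_command --pt "0 1 0 0 0 0 1" --pt "0 1 0 0 0 0 1" --pt "0 0 0 0 0 0 1"

```text
t: 16.48
tool_pos: [0.6318, -0.0338, 0.0415]
orientation: [[-0.062, 0.998, -0.001], [0.998, 0.062, -0.0], [-0.0, -0.001, -1.0]]
force: [-2.1, 0.6, 0.8]
finger_gap: -0.0002
finger_force: 0.9
```

```bash
python3 - <<'E'
from h import *
a=optics.grab_frame("side")
r=lambda x:cv2.convertScaleAbs(cv2.resize(x,(600,600),interpolation=cv2.INTER_CUBIC),alpha=1.5)
cv2.imwrite("pics/push2.png",r(a[120:240,170:290]))
E
```

```text
(no output)
```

View pics/push2.png

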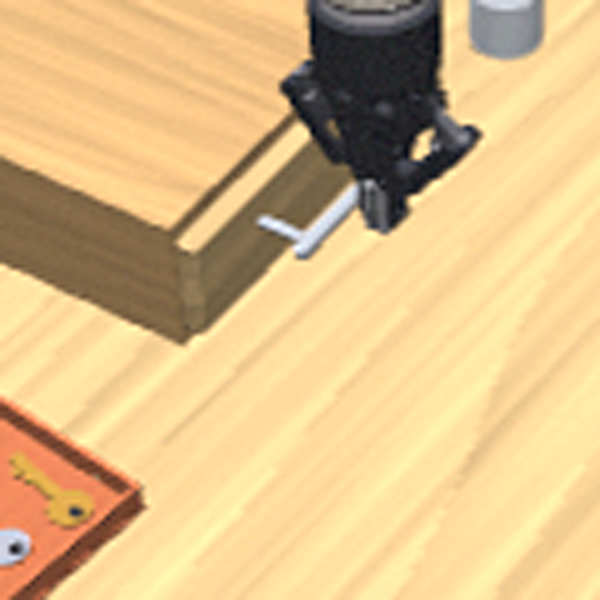

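The panel is against the unit's front or nearly so. I'll keep pressing lightly until the force shows the stop.

Request:
arm_command --pt "0 0.7 0 0 0 0 1" --pt "0 0.7 0 0 0 0 1" --pt "0 0 0 0 0 0 1"

```text
t: 16.78
tool_pos: [0.6319, -0.0337, 0.0414]
orientation: [[-0.062, 0.998, -0.004], [0.998, 0.062, -0.0], [0.0, -0.004, -1.0]]
force: [-5.8, -0.3, 3.7]
finger_gap: 0.0001
finger_force: 3.1
```

Request:
arm_command --pt "0 0.7 0 0 0 0 1" --pt "0 0 0 0 0 0 1" --pt "0 0 0 0 0 0 1"

```text
t: 17.03
tool_pos: [0.6319, -0.0337, 0.0414]
orientation: [[-0.062, 0.998, -0.005], [0.998, 0.062, -0.0], [0.0, -0.005, -1.0]]
force: [-7.3, 0.1, 3.8]
finger_gap: 0.0001
finger_force: 4.0
```

Request:
arm_command --pt "0 -1 0 0 0 0 1" --pt "0 -2 0 0 0 0 1" --pt "0 -5 0 0 0 0 1" --pt "0 -15 0 0 0 0 1" --pt "0 -25 0 0 0 0 1"

```text
t: 17.45
tool_pos: [0.5879, -0.0368, 0.042]
orientation: [[-0.063, 0.998, 0.004], [0.998, 0.063, -0.001], [-0.001, 0.004, -1.0]]
force: [0.9, -0.6, -0.0]
finger_gap: -0.0001
finger_force: 0.0
```

Request:
arm_command --pt "0 -30 0 0 0 0 1" --pt "0 -30 -20 0 0 0 1" --pt "0 -30 -25 0 0 0 1" --pt "0 -30 -25 0 0 0 1" --pt "0 -10 -10 0 0 0 1"

```text
t: 17.87
tool_pos: [0.4551, -0.0451, 0.125]
orientation: [[-0.062, 0.998, 0.005], [0.998, 0.062, -0.002], [-0.002, 0.005, -1.0]]
force: [0.7, -0.9, 1.4]
finger_gap: 0.0004
finger_force: 0.0
```

Request:
arm_command --pt "0 0 0 0 0 0 1" --pt "0 0 0 0 0 0 1" --pt "0 0 0 0 0 0 1"

```text
t: 18.12
tool_pos: [0.4568, -0.0447, 0.1209]
orientation: [[-0.062, 0.998, 0.0], [0.998, 0.062, -0.0], [-0.0, 0.0, -1.0]]
force: [-0.5, 0.4, 0.2]
finger_gap: 0.0001
finger_force: 0.0
```

```bash
python3 - <<'E'
from h import *
a=optics.grab_frame("side");b=optics.grab_frame("top")
r=lambda x:cv2.convertScaleAbs(cv2.resize(x,(400,400),interpolation=cv2.INTER_CUBIC),alpha=1.3)
cv2.imwrite("pics/end.png",np.hstack([r(a[90:250,170:330]),r(b[90:230,200:340])]))
E
```

```text
(no output)
```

View pics/end.png

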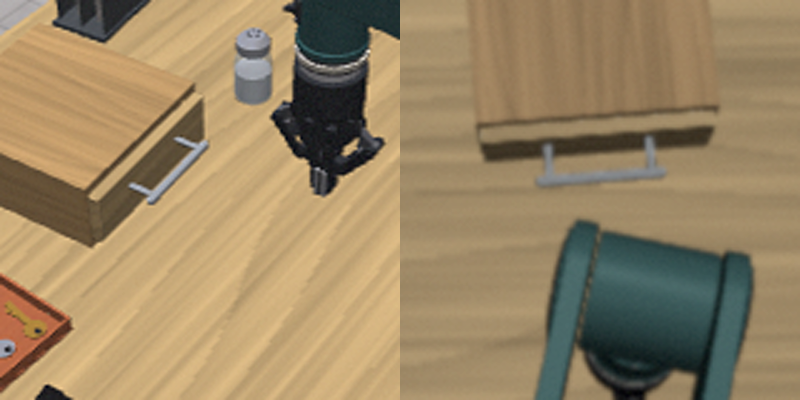

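The drawer is fully shut, the arm is clear, and the things in view have not moved.

```bash
python3 -c "
from rig import ticket;print(ticket.close_job())"
```

```text
the job is handed in; nothing more can be done
None
```

The white strip is lying flat, hooks up, in the drawer; the drawer was pushed gently to its stop (about 7 N) and the job was handed in at about 18 s, but it returned no verdict.

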